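# Interlock three channel cauls on the glue-up tray

### The job

Put the clamping cauls away interlocked: set the loose wide channel open-up in the tray next to the wide channel already there, parallel, ends level and sides touching or nearly so. Then lower (do not drop) the narrow channel, open-down, astride the two walls that meet, so that one of its walls goes down into each trough, fully home and with its ends level with theirs. Leave the other things on the bench where they are.

Things in the scene. Friction and masses are not known exactly. Their poses are not given: they have to be found in the camera images.
- tray: Fixed flat wooden tray, 220 (x) x 290 (y) mm outside, low 8 mm wide lip all round. Floor 8 mm above the bench, lip top 16 mm above the bench. Origin at the centre of its underside, z up. Position and yaw vary.
- wide_a_mid (a point): Wide plywood U-channel lying open-up in the tray, loose. 170 mm long (its x), 68 mm wide (its y), 45 mm high; floor and both walls 8 mm thick, so the trough is 52 mm wide and 37 mm deep, open at both ends. This point is the centre of its outline, 22.5 mm above its underside; z up. It lies parallel to the tray's x axis and may be left or right of the tray's middle: the side with more tray floor has room for the second wide channel and a finger beyond it. About 0.13 kg.
- wide_b_mid (a point): Second wide plywood U-channel, identical to the first (170 x 68 x 45 mm, 8 mm walls and floor), lying open-up on the bench left or right of the tray. Point at the centre of its outline, 22.5 mm above its underside; x along its length, y across, z up. It can be held by pinching one 8 mm wall from above at mid-length, one finger in the trough.
- narrow_mid (a point): Narrow plywood U-channel lying open-down on the bench on the other side of the tray. 170 mm long (its x), 50 mm wide (its y), 47 mm high, all walls 8 mm thick: the hollow below is 34 mm wide and 39 mm deep. Point at the centre of its outline, 23.5 mm above its underside; z up. Fully home, its two walls stand on the floors of the two troughs, so its underside is 8 mm above theirs and its top 10 mm above theirs. About 0.12 kg.
- glue: Bystander: white glue bottle, 60 mm across, 170 mm tall. Origin under its centre.
- mallet: Bystander: hammer with wooden handle, 280 mm long, lying flat. Origin at its underside.
- offcut: Bystander: solid wooden offcut, 120 x 50 x 30 mm. Origin at the centre of its underside.
- batten: Bystander: solid wooden batten, 180 x 45 x 20 mm. Origin at the centre of its underside.
- clamp: Bystander: small dark steel screw clamp lying flat, 170 x 110 x 12 mm. Origin at its underside.
- chisel: Bystander: wooden-handled hand tool, 200 mm long, lying flat at the right. Origin at its underside.
- jar: Bystander: amber jar, 80 mm across, 90 mm tall. Origin under its centre.
Things that resemble listed ones, but are neither listed nor needed, are in the scene too. Leave any green or red look-alike of the part that bears wide_b_mid alone.

How it is judged:
On the way:
1. the two wide channels stand open-up side by side in the tray, the second let go and the gripper withdrawn (z of wide_a_mid in the frame of tray between 0.0275 and 0.0335 m and angle between each of wide_a_mid, wide_b_mid's own z axis and vertical below 0.05 rad and z of wide_b_mid in the frame of tray between 0.0275 and 0.0335 m and (y of wide_b_mid in the frame of wide_a_mid between 0.065 and 0.08 m or y of wide_b_mid in the frame of wide_a_mid between -0.08 and -0.065 m) and x of wide_b_mid in the frame of wide_a_mid between -0.02 and 0.02 m and angle between the x axis of wide_a_mid and the x axis of wide_b_mid, either way round below 0.1 rad and distance between the grasp point and wide_b_mid above 0.07 m), for 0.2 s.
At the end, for the whole second after the job is handed in: Wide channels open-up, flat on the tray floor, centre lines 65-80 mm apart, parallel within 0.1 rad, ends level within 20 mm; narrow one open-down, a wall in each trough, its centre 9 +-3 mm above theirs, ends within 20 mm of theirs; all level within 0.05 rad and at rest (z of wide_a_mid in the frame of tray between 0.0275 and 0.0335 m and angle between each of wide_a_mid, wide_b_mid, narrow_mid's own z axis and vertical below 0.05 rad and z of wide_b_mid in the frame of tray between 0.0275 and 0.0335 m and (y of wide_b_mid in the frame of wide_a_mid between 0.065 and 0.08 m or y of wide_b_mid in the frame of wide_a_mid between -0.08 and -0.065 m) and x of wide_b_mid in the frame of wide_a_mid between -0.02 and 0.02 m and angle between the x axis of wide_a_mid and the x axis of wide_b_mid, either way round below 0.1 rad and z of narrow_mid in the frame of wide_a_mid between 0.006 and 0.012 m and x of narrow_mid in the frame of wide_a_mid between -0.02 and 0.02 m and x of narrow_mid in the frame of wide_b_mid between -0.02 and 0.02 m and (y of narrow_mid in the frame of wide_a_mid between 0.02 and 0.06 m or y of narrow_mid in the frame of wide_a_mid between -0.06 and -0.02 m) and (y of narrow_mid in the frame of wide_b_mid between 0.02 and 0.06 m or y of narrow_mid in the frame of wide_b_mid between -0.06 and -0.02 m) and linear speed of each of wide_a, wide_b, narrow below 0.02 m/s); the robot touches nothing.
It fails at once if a bystander is moved by more than 30 mm (distance of any of glue, mallet, offcut, batten, clamp, chisel, jar from where it was at the start of the episode above 0.03 m).
It fails at once if the narrow channel is dropped (let go more than about 12 mm up, or thrown) (linear speed of narrow above 0.5 m/s and contact force between narrow and the fingers below 0.05 N).
It also fails if it takes over 64 s, if anything falls off the work surface, if the arm or the gripper's body presses on something with over 40 N, if the wrist force passes 120 N, or if a joint passes its speed limit or range.

### The arm

A 7-joint arm with a two-finger parallel gripper is mounted at the origin on the work surface. World frame = base frame: x ahead of the robot, y to its left, z up, the work surface at z = 0. Lengths are in m, angles in rad, forces in N, time in s.
With the tool pointing down it reaches from about 0.35 to 0.775 m from the base axis. Payload 3.1 kg.
Tool frame: the origin (TCP) lies at the very end of the fingers, on their centre line; the grasp point (between the pads) lies 19 mm behind it (manip.grip_depth is the distance from the TCP to the grasp point, in m); y points along the fingers, z is the direction in which the jaws open and shut, and the axes are right-handed (so a half turn about y gives the same grasp; the last joint's range is limited). The gripper opens to 85 mm and grips with 20 to 120 N. Pads are 22 mm wide; open, the fingers measure 114 mm over their backs; the gripper's body (76 mm by 85 mm) begins 54 mm behind the grasp point. The pads swing forward as they close: fully open they stand 13 mm farther back than shut.
Start: joints at [1.067, 0.311, 0.014, 1.512, -0.004, 1.319, -0.027], TCP at [0.245, -0.492, 0.231] pointing down, gripper open.
Joint ranges: [-2.7, 2.7], [-0.3, 1.91], [-1.27, 1.3], [0.12, 2.57], [-1.44, 4.58], [0.2, 2.03], [-3.05, 3.05]. Speed limits (rad/s): [2.79, 2.79, 3.14, 3.14, 3.14, 3.14, 3.14].

### API

Orientations are given as [roll, pitch, yaw] about the fixed x, y, z axes, in that order (R = Rz(yaw) Ry(pitch) Rx(roll)).
In Python, from rig import manip, camera gives the robot as it stands. The module is installed in compiled form; this text tells all that it offers.
- The arm moves only by the shell command python3 -m jog 'ROWS' [OPENING] [FORCE]. ROWS is JSON, a list of rows, each an object with "travel": the shift along the tool's x, y, z in units of 25 mm (1.0 is 25 mm), a list of three; "delta_rot": the turn, a rotation vector about the tool's x, y, z in units of 6 degrees (1.0 is 6 degrees), a list of three. A call has 1 to 20 rows; each row is the pose to reach, as a shift and turn from the pose commanded when the call began, along the tool's axes at that moment; what a row does not reach only later rows make up. A row lasts 1/12 s, in which the tool goes at most 41.7 mm and 7.16 degrees, less where a joint would pass 70% of its speed; a pose out of reach is approached as far as the arm can. A call with a gripper value outside its range is refused whole. OPENING is the closure, from 0 (fully open) to 1 (shut), set as the call begins (- or left out, the last holds). The fingers move at their own pace and stop on an object; FORCE is the grip in N (left out, the last holds). Time passes only in rows, so rows that repeat a pose let the fingers close. It gives the time, the measured TCP pose, the force and the opening at its end, in the units of the state.
- manip.sense(): the state, without advancing time (a new reading comes with each control period).
- camera(name): name is "scene" or "top" or "wrist"; returns a dict with "color" (384x512x3 uint8, red, green, blue), "intrinsics" (3x3 intrinsics, pixels), "R" (3x3) and "t" (3): a world point X has camera coordinates R X + t; the wrist camera has in their place "mount" (4x4, takes a point from camera to tool coordinates, whose origin is the TCP and whose axes are the tool frame's). Camera axes: x right, y down, z forward; pixel columns grow to the right and rows downward; lengths in m; the calibration is good to about 2 mm. A picture is of the moment at which its call begins: read the wrist's pose just before it. There is no depth.
- manip.finish_job(): hands the job in, once; it reports no verdict.
The state is a dict: "clock": time; "joint_positions": joint angles; "dq": joint speeds; "effort": joint torques, N m; "position": TCP position; "ee_rot": TCP orientation; "contact_force": force on the tool from outside, world axes, zero at the start; "moment": the same for the moment, N m; "gripper_width": finger opening in m.
Only numpy, scipy, OpenCV 4.12 (cv2) and the standard library are available. Lean on these libraries where they do the work, as an engineer would, in place of code of your own. Each camera call takes 0.05 s, during which the arm holds its last target. There are 200 camera calls.

## Working session

There is one attempt and no reset: what is moved stays moved. The work goes in short steps, Python scripts to look and compute and a shell command to move; the robot and the scene stay as the last step left them, time stands still between calls to the robot, and variables do not carry over. Pictures are saved under pics/ and viewed, on a budget of 10 in all, crops included, one or two more only if the job needs it, and the job is handed in when it is done.

```bash
mkdir -p pics
python3 - <<'E'
from rig import manip,camera
import cv2,numpy as np
s=manip.sense();print({k:np.round(v,3).tolist() for k,v in s.items()},manip.grip_depth)
for n in("top","scene"):
    c=camera(n);cv2.imwrite(f"pics/{n}0.png",c["color"][...,::-1]);np.savez(f"{n}0.npz",**c)
    print(n,c["intrinsics"].round(1).tolist(),c["R"].round(3).tolist(),c["t"].round(3).tolist())
a=cv2.imread("pics/top0.png");cv2.imwrite("pics/top0b.png",cv2.resize(a,(800,600),interpolation=cv2.INTER_CUBIC))
print(camera("wrist")["mount"].round(3).tolist())
E
```

```text
{'clock': 0.0, 'joint_positions': [1.067, 0.312, 0.014, 1.513, -0.004, 1.319, -0.027], 'dq': [0.004, -0.001, -0.002, -0.001, -0.002, -0.001, -0.001], 'effort': [0.0, -37.99, 0.146, -23.059, 0.012, 0.014, 0.0], 'position': [0.245, -0.492, 0.23], 'ee_rot': [-1.573, -0.0, -2.68], 'contact_force': [0.034, 0.8, 0.159], 'moment': [-0.01, 0.048, -0.023], 'gripper_width': 0.085} 0.0187
top [[365.0, 0.0, 251.0], [0.0, 365.0, 189.1], [0.0, 0.0, 1.0]] [[-0.011, -1.0, -0.007], [-0.991, 0.012, -0.13], [0.13, 0.006, -0.991]] [0.015, 0.512, 1.221]
scene [[453.4, 0.0, 251.6], [0.0, 453.4, 193.9], [0.0, 0.0, 1.0]] [[0.362, 0.932, -0.004], [0.538, -0.212, -0.816], [-0.761, 0.293, -0.579]] [-0.185, -0.237, 1.809]
[[-0.0, 0.956, 0.292, -0.075], [0.0, -0.292, 0.956, -0.143], [1.0, 0.0, 0.0, 0.0], [0.0, 0.0, 0.0, 1.0]]
```

View pics/top0b.png

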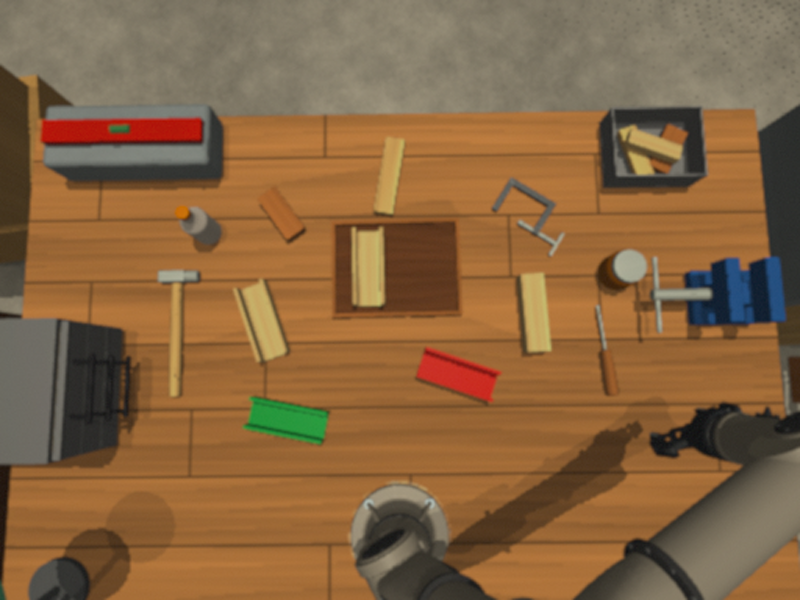

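View pics/scene0.png

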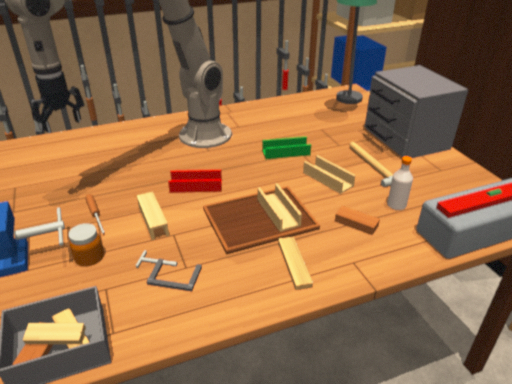

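Top view (800×600): wide_a in the tray's left part (367,267), free floor to its right; wide_b at (262,320), narrow at (536,313); red and green look-alikes near the robot. Scene view agrees. Next I measure the corners.

```bash
cat > h.py <<'E'
import numpy as np,cv2
from scipy.spatial.transform import Rotation as Ro
def ray(c,px,z,R=None,t=None):
    R=c["R"];t=c["t"];K=c["intrinsics"]
    px=np.atleast_2d(px).astype(float)
    d=np.c_[px,np.ones(len(px))]@np.linalg.inv(K).T@R
    o=-R.T@t
    return o+d*((z-o[2])/d[:,2])[:,None]
def wristcam(s,c):
    "wrist camera dict with R,t from state"
    T=np.eye(4);T[:3,:3]=Ro.from_euler('xyz',s["ee_rot"]).as_matrix();T[:3,3]=s["position"]
    M=np.linalg.inv(T@c["mount"]);return dict(color=c["color"],intrinsics=c["intrinsics"],R=M[:3,:3],t=M[:3,3])
def pale(im):
    h=cv2.cvtColor(im,cv2.COLOR_RGB2HSV);return cv2.inRange(h,(18,50,110),(35,170,255))
E
python3 - <<'E'
from h import *
c=dict(np.load("top0.npz"));im=c["color"]
print("cam",(-c["R"].T@c["t"]).round(3))
for x,y in((232,170),(165,205),(342,200),(262,180),(300,170),(300,250)):print((x,y),cv2.cvtColor(im,cv2.COLOR_RGB2HSV)[y,x])
m=pale(im)
for k in cv2.findContours(m,0,2)[0]:
    if cv2.contourArea(k)<250:continue
    b=cv2.boxPoints(cv2.minAreaRect(k));print(b.round(1).tolist());w=ray(c,b,0.046)[:,:2]
    print(" ",w.round(3).tolist(),w.mean(0).round(3))
tiles=[cv2.resize(im[y:y+78,x:x+65],(390,468),interpolation=cv2.INTER_CUBIC) for x,y in((140,170),(320,162))]
cv2.imwrite("pics/crop1.png",np.hstack(tiles)[...,::-1])
x,y=205,135
cv2.imwrite("pics/crop2.png",cv2.resize(im[y:y+75,x:x+100],(800,600),interpolation=cv2.INTER_CUBIC)[...,::-1])
E
```

```text
cam [0.349 0.002 1.278]
(232, 170) [ 23 119 200]
(165, 205) [ 23 122 199]
(342, 200) [ 20 129 200]
(262, 180) [ 12 174  97]
(300, 170) [ 14 168 176]
(300, 250) [  2 214 200]
[[402.0, 365.0], [438.0, 365.0], [438.0, 383.0], [402.0, 383.0]]
  [[-0.061, -0.467], [-0.062, -0.581], [-0.116, -0.577], [-0.115, -0.463]] [-0.089 -0.522]
[[231.6999969482422, 363.20001220703125], [261.29998779296875, 344.8999938964844], [267.6000061035156, 355.0], [237.89999389648438, 373.29998779296875]]
  [[-0.051, 0.077], [0.004, -0.019], [-0.027, -0.038], [-0.082, 0.058]] [-0.039  0.02 ]
[[235.0, 308.0], [274.0, 308.0], [274.0, 324.0], [235.0, 324.0]]
  [[0.12, 0.066], [0.119, -0.062], [0.068, -0.061], [0.07, 0.066]] [0.094 0.002]
[[428.1000061035156, 358.70001220703125], [507.8999938964844, 283.70001220703125], [541.4000244140625, 319.3999938964844], [461.70001220703125, 394.3999938964844]]
  [[-0.043, -0.551], [0.188, -0.829], [0.075, -0.925], [-0.151, -0.649]] [ 0.017 -0.738]
[[107.5999984741211, 253.0], [110.0, 179.8000030517578], [117.0, 180.10000610351562], [114.5999984741211, 253.1999969482422]]
  [[
[... 548 characters left out ...]
471 -0.3  ]
[[225.0, 145.0], [246.0, 145.0], [246.0, 196.0], [225.0, 196.0]]
  [[0.666, 0.097], [0.665, 0.025], [0.487, 0.026], [0.488, 0.098]] [0.576 0.062]
[[238.8000030517578, 135.0], [246.8000030517578, 87.0999984741211], [259.0, 89.19999694824219], [251.0, 137.0]]
  [[0.701, 0.049], [0.874, 0.02], [0.866, -0.023], [0.693, 0.007]] [0.784 0.013]
[[393.70001220703125, 87.9000015258789], [398.1000061035156, 76.80000305175781], [438.3999938964844, 93.0], [434.0, 104.0]]
  [[0.864, -0.497], [0.905, -0.515], [0.843, -0.653], [0.803, -0.634]] [ 0.854 -0.575]
[[-0.0, 0.0], [511.0, 0.0], [511.0, 82.0], [0.0, 82.0]]
  [[1.222, 0.923], [1.192, -0.943], [0.88, -0.91], [0.906, 0.898]] [ 1.05  -0.008]
```

View pics/crop1.png

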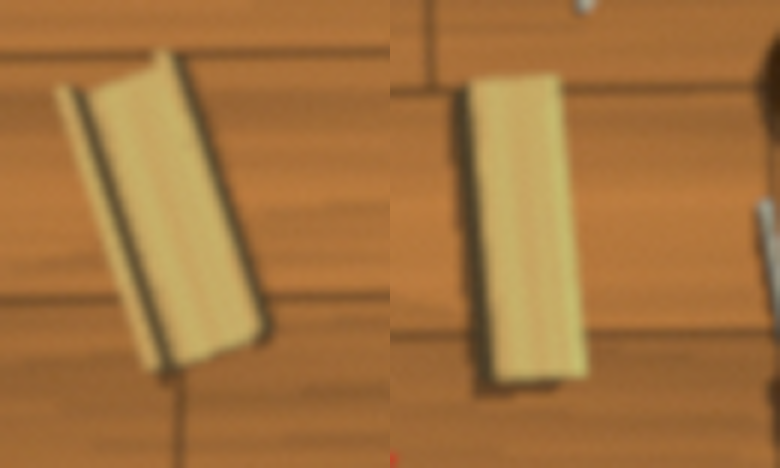

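View pics/crop2.png

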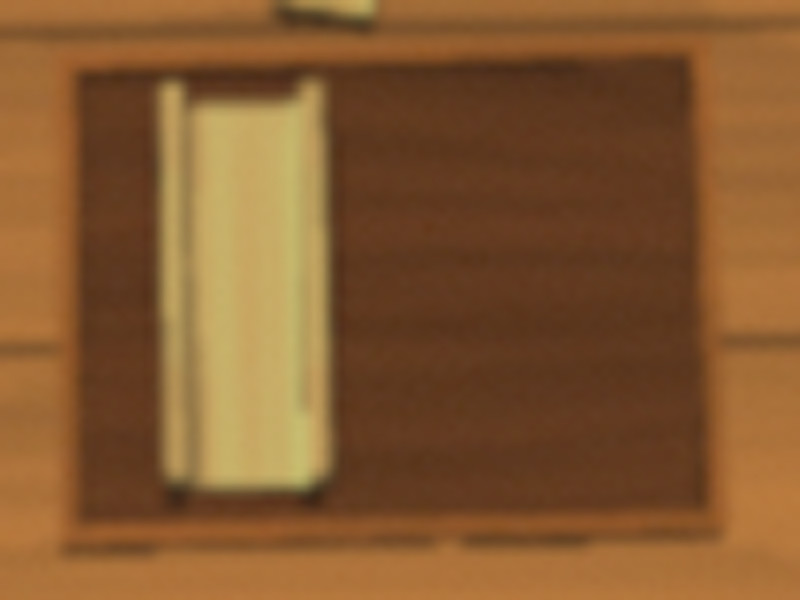

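Crop 1: wide_b rim outer corners at crop (55,88),(142,370),(178,52),(265,325); narrow's top is the bright face (470,78),(560,75),(588,376),(495,380). Crop 2: wide_a rim corners (157,80),(325,80),(165,487),(328,487), tray inner edges x≈80 and 690–705.

```bash
cat >> h.py <<'E'
def plan(x,y,z,yaw):
    from rig import manip
    s=manip.sense();Rc=Ro.from_euler('xyz',s["ee_rot"]).as_matrix()
    Rt=Ro.from_euler('xyz',[-np.pi/2,0,yaw]).as_matrix()
    d=Rc.T@(np.array([x,y,z])-s["position"])/0.025
    r=Ro.from_matrix(Rc.T@Rt).as_rotvec()/np.radians(6)
    print("travel",d.round(2).tolist(),"rot",r.round(2).tolist(),"at",s["position"].round(4),s["ee_rot"].round(3),s["gripper_width"].round(4),s["clock"])
E
python3 - <<'E'
from h import *
c=dict(np.load("top0.npz"))
def do(n,p,sc,off,z):
    w=ray(c,np.array(p)/sc+off,z)[:,:2]   # order: top-left, top-right, bottom-right, bottom-left
    tl,tr,br,bl=w
    L=(tl+tr-bl-br)/2;W=(tl+bl-tr-br)/2
    print(n,w.round(4).tolist(),"c",w.mean(0).round(4),"L",np.linalg.norm(L).round(4),"W",np.linalg.norm(W).round(4),"yaw",np.arctan2(L[1],L[0]).round(3),np.arctan2(-W[0],W[1]).round(3))
do("b",[(55,88),(178,52),(265,325),(142,370)],6,(140,170),.045)
do("n",[(470,78),(560,75),(588,376),(495,380)],6,(320-65,162),.047)
do("a",[(157,80),(325,80),(328,487),(165,487)],8,(205,135),.053)
do("trayin",[(80,70),(690,58),(705,510),(80,520)],8,(205,135),.012)
plan(.459,.27,.2,-2.81)
E
```

```text
b [[0.5303, 0.3572], [0.5503, 0.2873], [0.3944, 0.2356], [0.3701, 0.3043]] c [0.4613 0.2961] L 0.1665 W 0.0727 yaw 0.32 0.309
n [[0.5557, -0.2724], [0.5568, -0.3236], [0.3863, -0.3314], [0.3846, -0.2794]] c [ 0.4709 -0.3017] L 0.171 W 0.0516 yaw 0.043 0.027
a [[0.6639, 0.0982], [0.663, 0.0259], [0.4869, 0.0262], [0.4878, 0.0951]] c [0.5754 0.0613] L 0.1761 W 0.0706 yaw 0.008 -0.012
trayin [[0.6795, 0.1357], [0.6814, -0.1356], [0.4795, -0.137], [0.4784, 0.1353]] c [ 5.797e-01 -4.000e-04] L 0.2015 W 0.2718 yaw 0.004 0.006Traceback (most recent call last):
  File "<stdin>", line 12, in <module>
  File "h.py", line 21, in plan
    print("travel",d.round(2).tolist(),"rot",r.round(2).tolist(),"at",s["position"].round(4),s["ee_rot"].round(3),s["gripper_width"].round(4),s["clock"])
                                                                                                                  ^^^^^^^^^^^^^^^^^^^^^^^^
AttributeError: 'float' object has no attribute 'round'
```

```bash
sed -i 's/s\["gripper_width"\].round(4)/round(s["gripper_width"],4)/' h.py; python3 -c "
from h import *
plan(.40,-.05,.21,-2.82);plan(.471,.268,.17,-2.82)"
```

```text
travel [-13.43, 0.84, -13.06] rot [0.02, 1.34, 0.0] at [ 0.2448 -0.4919  0.2305] [-1.573 -0.    -2.68 ] 0.0853 0.15
travel [-21.64, 2.46, -23.17] rot [0.02, 1.34, 0.0] at [ 0.2448 -0.4919  0.2305] [-1.573 -0.    -2.68 ] 0.0853 0.15
```

```bash
W='{"travel":[-13.4,0.8,-13],"delta_rot":[0,1.34,0]}'; python3 -m jog '[{"travel":[-13.4,0.8,-13],"delta_rot":[0,1.34,0]},{"travel":[-13.4,0.8,-13],"delta_rot":[0,1.34,0]},{"travel":[-13.4,0.8,-13],"delta_rot":[0,1.34,0]},{"travel":[-13.4,0.8,-13],"delta_rot":[0,1.34,0]},{"travel":[-13.4,0.8,-13],"delta_rot":[0,1.34,0]},{"travel":[-13.4,0.8,-13],"delta_rot":[0,1.34,0]},{"travel":[-13.4,0.8,-13],"delta_rot":[0,1.34,0]},{"travel":[-13.4,0.8,-13],"delta_rot":[0,1.34,0]},{"travel":[-13.4,0.8,-13],"delta_rot":[0,1.34,0]},{"travel":[-13.4,0.8,-13],"delta_rot":[0,1.34,0]},{"travel":[-13.4,0.8,-13],"delta_rot":[0,1.34,0]},{"travel":[-21.6,2.4,-23.2],"delta_rot":[0,1.34,0]},{"travel":[-21.6,2.4,-23.2],"delta_rot":[0,1.34,0]},{"travel":[-21.6,2.4,-23.2],"delta_rot":[0,1.34,0]},{"travel":[-21.6,2.4,-23.2],"delta_rot":[0,1.34,0]},{"travel":[-21.6,2.4,-23.2],"delta_rot":[0,1.34,0]},{"travel":[-21.6,2.4,-23.2],"delta_rot":[0,1.34,0]},{"travel":[-21.6,2.4,-23.2],"delta_rot":[0,1.34,0]},{"travel":[-21.6,2.4,-23.2],"delta_rot":[0,1.34,0]},{"travel":[-21.6,2.4,-23.2],"delta_rot":[0,1.34,0]}]' 0.5 40
python3 -c "
from h import *
plan(.471,.268,.17,-2.82)"
```

```text
clock: 1.82
position: [0.4679, 0.2768, 0.1701]
ee_rot: [-1.579, -0.0, -2.81]
contact_force: [-0.6, 0.5, 0.8]
gripper_width: 0.0427
travel [-0.0, 0.0, 0.37] rot [0.08, 0.1, 0.0] at [0.4679 0.2768 0.1701] [-1.579 -0.    -2.81 ] 0.0427 1.8167
```

```bash
python3 -m jog '[{"travel":[0,0,0],"delta_rot":[0,0,0]},{"travel":[0,0,0],"delta_rot":[0,0,0]},{"travel":[0,0,0],"delta_rot":[0,0,0]}]'
python3 - <<'E'
from h import *
from rig import manip,camera
s=manip.sense();c=wristcam(s,camera("wrist"));np.savez("w1.npz",**c)
cv2.imwrite("pics/w1.png",c["color"][...,::-1])
print("cam",(-c["R"].T@c["t"]).round(3));plan(.471,.268,.17,-2.82)
E
```

```text
clock: 2.07
position: [0.4704, 0.2651, 0.1711]
ee_rot: [-1.569, -0.001, -2.823]
contact_force: [0.4, -0.4, -0.4]
gripper_width: 0.0428
cam [0.542 0.289 0.314]
travel [-0.05, 0.05, -0.11] rot [-0.02, -0.03, 0.0] at [0.4706 0.2649 0.1713] [-1.569 -0.    -2.823] 0.0425 2.1167
```

View pics/w1.png

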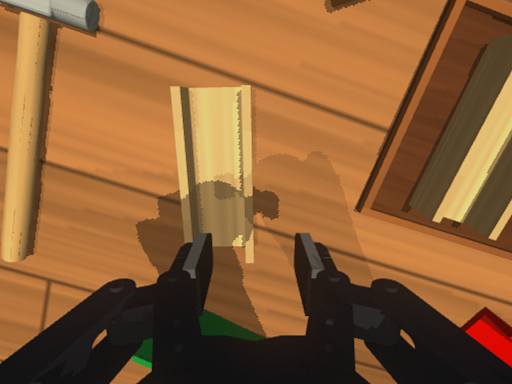

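Run:
```python
from h import *
c=dict(np.load("w1.npz"))
w=ray(c,[(171,87),(252,85),(254,263),(242,86),(245,263)],.045)[:,:2];tl,tr,br,a,b=w
print(w.round(4).tolist(),np.linalg.norm(tl-tr),np.linalg.norm(tr-br),"yaw",np.arctan2(*(tr-br)[::-1]),np.arctan2(*(a-b)[::-1]))
u=(tr-br)/np.linalg.norm(tr-br);n=np.array([-u[1],u[0]])
g=(tr+br)/2+n*.004;print("wall mid",g, "centre",(tr+br)/2+n*.034)
plan(*g,.019,np.arctan2(u[1],u[0])-np.pi)
```

```text
[[0.5296, 0.3578], [0.5527, 0.293], [0.3914, 0.2377], [0.5493, 0.3008], [0.3886, 0.2464]] 0.06878797383644582 0.17046085205059333 yaw 0.3302695808350398 0.3265219870109936
wall mid [0.4707698 0.2691434] centre [0.46104086 0.29752205]
travel [-0.06, 6.09, -0.17] rot [-0.02, -0.12, 0.0] at [0.4706 0.2649 0.1713] [-1.569 -0.    -2.823] 0.0425 2.1167
```

wide_b measured close up: 68.8 × 170.5 mm (expected 68 × 170), yaw 0.329. Descend astride its right wall and pinch.

```bash
python3 -m jog '[{"travel":[-0.06,1.5,-0.17],"delta_rot":[0,-0.1,0]},{"travel":[-0.06,3,-0.17],"delta_rot":[0,-0.1,0]},{"travel":[-0.06,4.2,-0.17],"delta_rot":[0,-0.1,0]},{"travel":[-0.06,5.2,-0.17],"delta_rot":[0,-0.1,0]},{"travel":[-0.06,5.8,-0.17],"delta_rot":[0,-0.1,0]},{"travel":[-0.06,6.1,-0.17],"delta_rot":[0,-0.1,0]},{"travel":[-0.06,6.1,-0.17],"delta_rot":[0,-0.1,0]},{"travel":[-0.06,6.1,-0.17],"delta_rot":[0,-0.1,0]}]'
python3 -m jog '[{"travel":[0,0,0],"delta_rot":[0,0,0]},{"travel":[0,0,0],"delta_rot":[0,0,0]},{"travel":[0,0,0],"delta_rot":[0,0,0]},{"travel":[0,0,0],"delta_rot":[0,0,0]},{"travel":[0,0,0],"delta_rot":[0,0,0]},{"travel":[0,0,0],"delta_rot":[0,0,0]},{"travel":[0,0,0],"delta_rot":[0,0,0]},{"travel":[0,0,0],"delta_rot":[0,0,0]},{"travel":[0,0,0],"delta_rot":[0,0,0]},{"travel":[0,0,0],"delta_rot":[0,0,0]}]' 1 40
```

```text
clock: 2.78
position: [0.471, 0.2712, 0.0196]
ee_rot: [-1.57, 0.001, -2.811]
contact_force: [-0.6, 0.3, 0.0]
gripper_width: 0.0429
clock: 3.62
position: [0.4713, 0.2724, 0.0203]
ee_rot: [-1.571, 0.003, -2.81]
contact_force: [0.3, -1.5, 6.5]
gripper_width: 0.0071
```

```bash
python3 -m jog '[{"travel":[0,-0.5,0],"delta_rot":[0,0,0]},{"travel":[0,-1.5,0],"delta_rot":[0,0,0]},{"travel":[0,-3,0],"delta_rot":[0,0,0]},{"travel":[0,-4.5,0],"delta_rot":[0,0,0]},{"travel":[0,-5,0],"delta_rot":[0,0,0]},{"travel":[0,-5,0],"delta_rot":[0,0,0]}]'
python3 -c "
from h import *
plan(.575,-.05,.15,-3.14)"
```

```text
clock: 4.12
position: [0.4723, 0.2743, 0.1487]
ee_rot: [-1.573, 0.009, -2.809]
contact_force: [0.7, 0.7, -1.3]
gripper_width: 0.0073
travel [0.35, -0.08, 13.6] rot [0.03, 3.16, -0.08] at [0.4723 0.2743 0.1487] [-1.573  0.009 -2.809] 0.0073 4.1167
```

```bash
python3 -m jog '[{"travel":[0,0,1],"delta_rot":[0,0.5,0]},{"travel":[0.1,0,2.2],"delta_rot":[0,1,0]},{"travel":[0.1,0,3.6],"delta_rot":[0,1.4,0]},{"travel":[0.2,0,5],"delta_rot":[0,1.8,0]},{"travel":[0.2,0,6.4],"delta_rot":[0,2.2,0]},{"travel":[0.3,0,7.8],"delta_rot":[0,2.6,0]},{"travel":[0.3,0,9.2],"delta_rot":[0,2.9,0]},{"travel":[0.35,0,10.6],"delta_rot":[0,3.16,0]},{"travel":[0.35,0,11.8],"delta_rot":[0,3.16,0]},{"travel":[0.35,0,12.8],"delta_rot":[0,3.16,0]},{"travel":[0.35,0,13.4],"delta_rot":[0,3.16,0]},{"travel":[0.35,0,13.6],"delta_rot":[0,3.16,0]},{"travel":[0.35,0,13.6],"delta_rot":[0,3.16,0]},{"travel":[0.35,0,13.6],"delta_rot":[0,3.16,0]},{"travel":[0.35,0,13.6],"delta_rot":[0,3.16,0]}]'
python3 - <<'E'
from h import *
from rig import manip,camera
s=manip.sense();c=wristcam(s,camera("wrist"));np.savez("w2.npz",**c)
cv2.imwrite("pics/w2.png",c["color"][...,::-1]);plan(.575,-.041,.15,-3.14)
E
```

```text
clock: 5.37
position: [0.572, -0.049, 0.1436]
ee_rot: [-1.573, -0.001, -3.136]
contact_force: [1.1, 0.3, -1.7]
gripper_width: 0.0069
travel [-0.11, -0.25, -0.33] rot [0.01, 0.04, 0.0] at [ 0.5722 -0.0492  0.1438] [-1.572 -0.    -3.136] 0.0076 5.4167
```

View pics/w2.png

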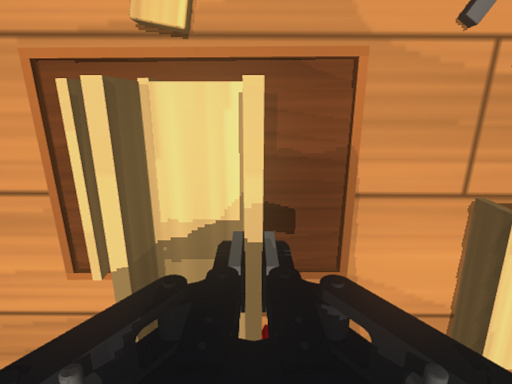

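The picture shows wide_b held level; its left rim strip is x 80–102 at row 75, and only wide_a's left strip (56–67 at row 79, 92–102 at row 279) shows behind it. I cast those edges onto wide_a's rim plane.

Run:
```python
from h import *
c=dict(np.load("w2.npz"))
print("a rim z.053",ray(c,[(56,79),(67,79),(92,279),(102,279)],.053)[:,:2].round(4).tolist())
print("b rim z.17",ray(c,[(80,75),(102,75),(243,75),(265,75),(128,270)],.17)[:,:2].round(4).tolist())
print("tray in floor .008",ray(c,[(31,59),(355,59),(338,271)],.008)[:,:2].round(4).tolist(), "lip out .016",ray(c,[(21,47),(368,46)],.016)[:,:2].round(4).tolist())
s=dict(np.load("scene0.npz"))
g=cv2.resize(s["color"][170:270,190:330],(784,560),interpolation=cv2.INTER_CUBIC);cv2.imwrite("pics/s1.png",g[...,::-1])
```

```text
a rim z.053 [[0.6606, 0.0964], [0.6607, 0.0884], [0.4921, 0.0957], [0.4921, 0.0867]]
b rim z.17 [[0.6555, 0.0148], [0.6555, 0.0068], [0.6558, -0.0446], [0.6559, -0.0526], [0.5746, 0.0067]]
tray in floor .008 [[0.6792, 0.1428], [0.6807, -0.1351], [0.4738, -0.139]] lip out .016 [[0.6874, 0.1437], [0.6897, -0.1423]]
```

```bash
python3 -c "
from h import *
plan(.578,-.0405,.05,-3.138)"
python3 -m jog '[{"travel":[-0.24,0,-0.35],"delta_rot":[0,0,0]},{"travel":[-0.24,1,-0.35],"delta_rot":[0,0,0]},{"travel":[-0.24,2,-0.35],"delta_rot":[0,0,0]},{"travel":[-0.24,3,-0.35],"delta_rot":[0,0,0]},{"travel":[-0.24,3.6,-0.35],"delta_rot":[0,0,0]},{"travel":[-0.24,3.6,-0.35],"delta_rot":[0,0,0]},{"travel":[-0.24,3.6,-0.35],"delta_rot":[0,0,0]},{"travel":[-0.24,3.6,-0.35],"delta_rot":[0,0,0]},{"travel":[-0.24,3.6,-0.35],"delta_rot":[0,0,0]}]'
python3 -c "
from h import *
plan(.578,-.0405,.0285,-3.138)"
```

```text
travel [-0.24, 3.75, -0.34] rot [0.01, 0.02, 0.0] at [ 0.5722 -0.0492  0.1438] [-1.572 -0.    -3.136] 0.0076 5.4167
clock: 6.17
position: [0.5804, -0.0428, 0.0557]
ee_rot: [-1.571, 0.004, -3.14]
contact_force: [-0.2, -0.2, -1.2]
gripper_width: 0.0071
travel [0.1, 1.09, -0.09] rot [0.0, -0.02, -0.04] at [ 0.5804 -0.0428  0.0557] [-1.571  0.004 -3.14 ] 0.0071 6.1667
```

```bash
python3 -m jog '[{"travel":[0.1,0.2,-0.09],"delta_rot":[0,0,0]},{"travel":[0.1,0.4,-0.09],"delta_rot":[0,0,0]},{"travel":[0.1,0.6,-0.09],"delta_rot":[0,0,0]},{"travel":[0.1,0.75,-0.09],"delta_rot":[0,0,0]},{"travel":[0.1,0.85,-0.09],"delta_rot":[0,0,0]},{"travel":[0.1,0.95,-0.09],"delta_rot":[0,0,0]},{"travel":[0.1,1.05,-0.09],"delta_rot":[0,0,0]},{"travel":[0.1,1.05,-0.09],"delta_rot":[0,0,0]},{"travel":[0.1,1.05,-0.09],"delta_rot":[0,0,0]},{"travel":[0.1,1.05,-0.09],"delta_rot":[0,0,0]}]'
python3 - <<'E'
from h import *
from rig import camera
plan(.578,-.0405,.0285,-3.138)
c=camera("scene");cv2.imwrite("pics/s2.png",cv2.resize(c["color"][140:260,180:340],(800,600),interpolation=cv2.INTER_CUBIC)[...,::-1])
E
```

```text
clock: 7.0
position: [0.5762, -0.0415, 0.0283]
ee_rot: [-1.57, 0.0, -3.141]
contact_force: [-2.9, -1.1, 5.8]
gripper_width: 0.0072
travel [-0.07, -0.01, -0.04] rot [-0.0, -0.02, -0.0] at [ 0.5762 -0.0415  0.0283] [-1.57   0.    -3.141] 0.0072 7.0
```

View pics/s2.png

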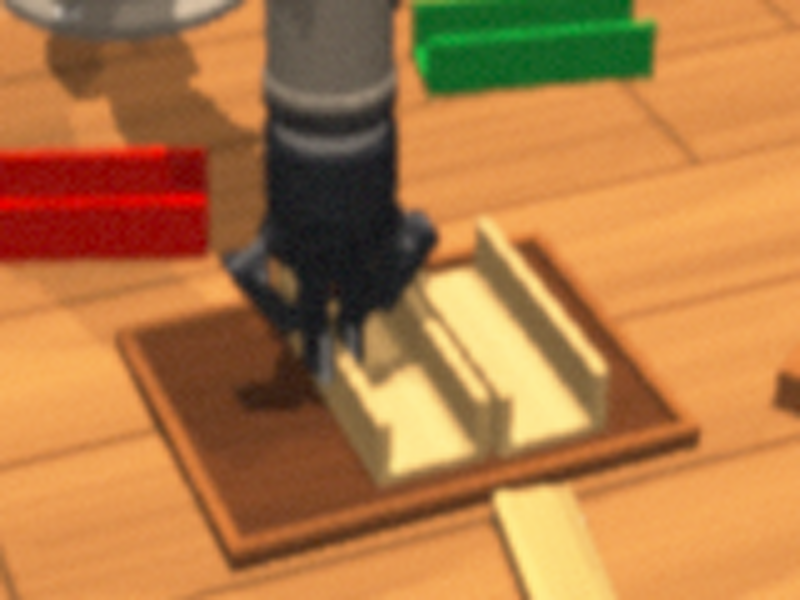

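wide_b now sits flat beside wide_a, ends level (adjacent walls meet at about (480–505, 390–440)). Release with a small opening and rise.

```bash
python3 -m jog '[{"travel":[0,0,0],"delta_rot":[0,0,0]},{"travel":[0,0,0],"delta_rot":[0,0,0]},{"travel":[0,0,0],"delta_rot":[0,0,0]},{"travel":[0,0,0],"delta_rot":[0,0,0]},{"travel":[0,0,0],"delta_rot":[0,0,0]},{"travel":[0,-0.5,0],"delta_rot":[0,0,0]},{"travel":[0,-1.5,0],"delta_rot":[0,0,0]},{"travel":[0,-3,0],"delta_rot":[0,0,0]},{"travel":[0,-4.5,0],"delta_rot":[0,0,0]},{"travel":[0,-5.5,0],"delta_rot":[0,0,0]},{"travel":[0,-6,0],"delta_rot":[0,0,0]},{"travel":[0,-6,0],"delta_rot":[0,0,0]},{"travel":[0,-6,0],"delta_rot":[0,0,0]},{"travel":[0,-6,0],"delta_rot":[0,0,0]}]' 0.7
python3 - <<'E'
from h import *
from rig import manip,camera
s=manip.sense();c=wristcam(s,camera("wrist"));np.savez("w3.npz",**c)
cv2.imwrite("pics/w3.png",c["color"][...,::-1]);plan(.471,-.3017,.15,.033-np.pi)
E
```

```text
clock: 8.22
position: [0.5752, -0.0415, 0.1764]
ee_rot: [-1.571, -0.002, -3.141]
contact_force: [0.6, -0.1, -0.1]
gripper_width: 0.0254
travel [4.16, 1.05, 10.41] rot [0.0, -0.3, 0.03] at [ 0.5749 -0.0414  0.1759] [-1.571e+00 -3.000e-03 -3.140e+00] 0.0256 8.2667
```

View pics/w3.png

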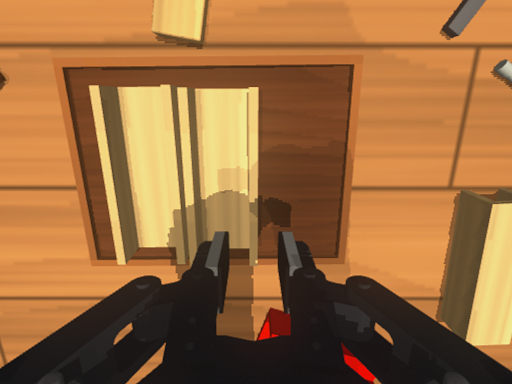

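Run:
```python
from h import *
c=dict(np.load("w3.npz"))
w=ray(c,[(90,86),(171.5,86),(179,87),(258.5,87),(116.5,264),(258,264)],.053)[:,:2];print(w.round(4).tolist())
im=c["color"].astype(int).sum(2)
for r in(92,140,):print(r,im[r,85:265].tolist())
```

```text
[[0.6607, 0.0959], [0.6608, 0.0274], [0.66, 0.0212], [0.6601, -0.0457], [0.4915, 0.0961], [0.4917, -0.0463]]
92 [226, 225, 224, 213, 317, 513, 585, 576, 575, 573, 573, 574, 577, 581, 465, 214, 238, 242, 247, 243, 243, 239, 241, 239, 237, 237, 235, 240, 240, 243, 242, 234, 275, 432, 522, 513, 508, 532, 561, 556, 570, 581, 588, 594, 594, 598, 599, 599, 599, 599, 598, 595, 594, 593, 591, 589, 588, 589, 589, 588, 586, 586, 584, 583, 581, 585, 585, 592, 595, 594, 589, 589, 589, 588, 588, 586, 580, 577, 577, 577, 577, 578, 577, 579, 589, 506, 277, 252, 257, 253, 252, 230, 462, 592, 579, 578, 577, 576, 578, 579, 588, 530, 349, 249, 255, 253, 254, 253, 250, 287, 437, 522, 519, 515, 505, 529, 567, 576, 583, 592, 595, 598, 598, 598, 600, 604, 602, 598, 597, 596, 594, 594, 591, 593, 595, 595, 593, 592, 590, 584, 585, 584, 584, 588, 594, 594, 596, 594, 592, 592, 592, 591, 590, 587, 587, 590, 599, 606, 613, 617, 618, 570, 477, 522, 570, 578, 578, 578, 575, 577, 577, 583, 556, 400, 195, 213, 215, 226, 238, 238]
140 [242, 242, 245, 243, 243, 241, 242, 245, 244, 243, 245, 230, 422, 572, 590, 585, 585, 584, 585, 588, 596, 532, 322, 214, 232, 243, 257, 248, 246, 240, 241, 241, 239, 244, 250, 254, 249, 246, 249, 363, 484, 511, 509, 548, 588, 590, 590, 587, 588, 592, 594, 599, 600, 601, 604, 603, 599, 595, 595, 593, 592, 587, 586, 585, 584, 583, 583, 584, 586, 586, 587, 590, 596, 598, 596, 596, 592, 591, 588, 587, 592, 592, 590, 592, 591, 592, 592, 593, 602, 520, 297, 267, 273, 265, 250, 345, 533, 600, 592, 592, 591, 591, 593, 600, 542, 361, 262, 269, 269, 265, 266, 260, 367, 491, 518, 520, 522, 559, 596, 595, 594, 592, 594, 600, 602, 605, 605, 608, 607, 605, 600, 598, 597, 593, 590, 587, 587, 585, 584, 584, 584, 587, 587, 590, 592, 597, 598, 597, 595, 595, 591, 589, 589, 596, 604, 612, 616, 615, 617, 619, 626, 560, 413, 471, 558, 594, 589, 589, 591, 588, 589, 598, 539, 342, 226, 238, 237, 249, 263, 259]
```

Wide pair: centres 73 mm apart (gap about 5 mm), ends level within 1 mm, junction line at y≈0.0247, centre x≈0.576. On to the narrow one.

```bash
python3 -m jog '[{"travel":[0.8,0,1.3],"delta_rot":[0,-0.3,0]},{"travel":[1.6,0,2.8],"delta_rot":[0,-0.3,0]},{"travel":[2.2,0,4.3],"delta_rot":[0,-0.3,0]},{"travel":[2.8,0.2,5.8],"delta_rot":[0,-0.3,0]},{"travel":[3.4,0.4,7.3],"delta_rot":[0,-0.3,0]},{"travel":[3.9,0.6,8.7],"delta_rot":[0,-0.3,0]},{"travel":[4.16,0.8,9.8],"delta_rot":[0,-0.3,0]},{"travel":[4.16,1,10.4],"delta_rot":[0,-0.3,0]},{"travel":[4.16,1,10.4],"delta_rot":[0,-0.3,0]},{"travel":[4.16,1,10.4],"delta_rot":[0,-0.3,0]},{"travel":[4.16,1,10.4],"delta_rot":[0,-0.3,0]},{"travel":[4.16,1,10.4],"delta_rot":[0,-0.3,0]}]' 0
python3 - <<'E'
from h import *
from rig import manip,camera
s=manip.sense();c=wristcam(s,camera("wrist"));np.savez("w4.npz",**c)
cv2.imwrite("pics/w4.png",c["color"][...,::-1]);plan(.471,-.3017,.15,.033-np.pi)
E
```

```text
clock: 9.27
position: [0.474, -0.2982, 0.1527]
ee_rot: [-1.572, 0.001, -3.104]
contact_force: [-0.1, 0.5, 0.3]
gripper_width: 0.0854
travel [0.12, 0.11, 0.12] rot [0.01, 0.04, -0.01] at [ 0.4739 -0.2986  0.1528] [-1.572e+00  1.000e-03 -3.104e+00] 0.0853 9.3167
```

View pics/w4.png

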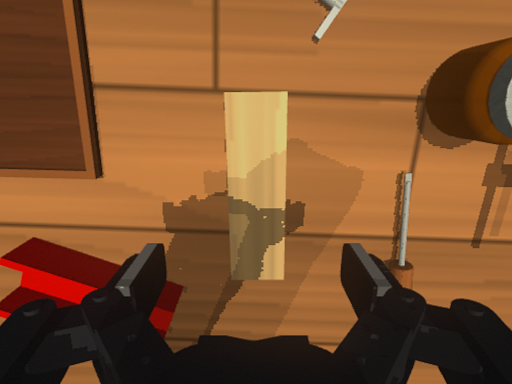

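Run:
```python
from h import *
c=dict(np.load("w4.npz"))
w=ray(c,[(224,92),(288,92),(231,279),(285,279)],.047)[:,:2];tl,tr,bl,br=w
L=(tl+tr-bl-br)/2;W=(tl+bl-tr-br)/2
y=np.arctan2(L[1],L[0]);print(w.round(4).tolist(),w.mean(0),np.linalg.norm(L),np.linalg.norm(W),y)
plan(*w.mean(0),.02,y-np.pi)
```

```text
[[0.554, -0.2718], [0.5559, -0.3223], [0.3847, -0.2801], [0.3867, -0.3316]] [ 0.47033271 -0.30145185] 0.16946961120203347 0.05100304242161317 0.05198090276837479
travel [0.15, 5.31, 0.11] rot [0.01, -0.14, -0.01] at [ 0.4739 -0.2986  0.1528] [-1.572e+00  1.000e-03 -3.104e+00] 0.0853 9.3167
```

Narrow measures 169.5 × 51 mm (170 × 50 expected), yaw ≈ 0.05. Descend, grip.

```bash
python3 -m jog '[{"travel":[0.15,0.5,0.11],"delta_rot":[0,-0.14,0]},{"travel":[0.15,1.5,0.11],"delta_rot":[0,-0.14,0]},{"travel":[0.15,2.7,0.11],"delta_rot":[0,-0.14,0]},{"travel":[0.15,3.9,0.11],"delta_rot":[0,-0.14,0]},{"travel":[0.15,4.8,0.11],"delta_rot":[0,-0.14,0]},{"travel":[0.15,5.3,0.11],"delta_rot":[0,-0.14,0]},{"travel":[0.15,5.3,0.11],"delta_rot":[0,-0.14,0]},{"travel":[0.15,5.3,0.11],"delta_rot":[0,-0.14,0]},{"travel":[0.15,5.3,0.11],"delta_rot":[0,-0.14,0]}]'
python3 -m jog '[{"travel":[0,0,0],"delta_rot":[0,0,0]},{"travel":[0,0,0],"delta_rot":[0,0,0]},{"travel":[0,0,0],"delta_rot":[0,0,0]},{"travel":[0,0,0],"delta_rot":[0,0,0]},{"travel":[0,0,0],"delta_rot":[0,0,0]},{"travel":[0,0,0],"delta_rot":[0,0,0]},{"travel":[0,0,0],"delta_rot":[0,0,0]},{"travel":[0,0,0],"delta_rot":[0,0,0]},{"travel":[0,0,0],"delta_rot":[0,0,0]}]' 1 40
python3 -m jog '[{"travel":[0,-0.5,0],"delta_rot":[0,0,0]},{"travel":[0,-1.5,0],"delta_rot":[0,0,0]},{"travel":[0,-3,0],"delta_rot":[0,0,0]},{"travel":[0,-4.5,0],"delta_rot":[0,0,0]},{"travel":[0,-5.5,0],"delta_rot":[0,0,0]},{"travel":[0,-5.5,0],"delta_rot":[0,0,0]},{"travel":[0,-5.5,0],"delta_rot":[0,0,0]}]'
python3 -c "
from h import *
plan(.576,.0247,.16,-3.14)"
```

```text
clock: 10.07
position: [0.4704, -0.304, 0.0215]
ee_rot: [-1.57, 0.002, -3.093]
contact_force: [-0.1, -1.2, -0.5]
gripper_width: 0.0858
clock: 10.82
position: [0.4697, -0.3045, 0.0213]
ee_rot: [-1.57, 0.002, -3.094]
contact_force: [-1.1, 1.3, 5.2]
gripper_width: 0.0492
clock: 11.4
position: [0.4696, -0.305, 0.159]
ee_rot: [-1.568, 0.003, -3.095]
contact_force: [-0.5, 0.5, -1.2]
gripper_width: 0.0491
travel [-4.87, -0.06, -12.97] rot [-0.02, 0.43, -0.03] at [ 0.4696 -0.305   0.159 ] [-1.568e+00  3.000e-03 -3.095e+00] 0.0491 11.4
```

```bash
python3 -m jog '[{"travel":[-0.4,0,-0.9],"delta_rot":[0,0.2,0]},{"travel":[-0.8,0,-2.1],"delta_rot":[0,0.43,0]},{"travel":[-1.3,0,-3.4],"delta_rot":[0,0.43,0]},{"travel":[-1.8,0,-4.8],"delta_rot":[0,0.43,0]},{"travel":[-2.3,0,-6.2],"delta_rot":[0,0.43,0]},{"travel":[-2.8,0,-7.6],"delta_rot":[0,0.43,0]},{"travel":[-3.3,0,-9],"delta_rot":[0,0.43,0]},{"travel":[-3.9,0,-10.4],"delta_rot":[0,0.43,0]},{"travel":[-4.4,0,-11.6],"delta_rot":[0,0.43,0]},{"travel":[-4.7,0,-12.5],"delta_rot":[0,0.43,0]},{"travel":[-4.85,0,-12.95],"delta_rot":[0,0.43,0]},{"travel":[-4.85,0,-12.95],"delta_rot":[0,0.43,0]},{"travel":[-4.85,0,-12.95],"delta_rot":[0,0.43,0]},{"travel":[-4.85,0,-12.95],"delta_rot":[0,0.43,0]},{"travel":[-4.85,0,-12.95],"delta_rot":[0,0.43,0]}]'
python3 - <<'E'
from h import *
from rig import manip,camera
s=manip.sense();c=wristcam(s,camera("wrist"));np.savez("w5.npz",**c)
cv2.imwrite("pics/w5.png",c["color"][...,::-1]);plan(.576,.0247,.09,-3.14)
E
```

```text
clock: 12.65
position: [0.5742, 0.0213, 0.157]
ee_rot: [-1.569, -0.001, 3.139]
contact_force: [-0.2, -0.2, -2.1]
gripper_width: 0.049
travel [-0.07, 2.69, -0.12] rot [-0.02, -0.03, 0.01] at [0.5743 0.0217 0.1572] [-1.569e+00 -1.000e-03  3.140e+00] 0.0491 12.7
```

View pics/w5.png

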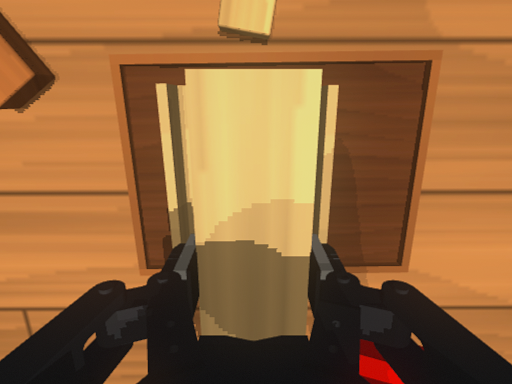

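Run:
```python
from h import *
c=dict(np.load("w5.npz"))
print("n",ray(c,[(184.5,69),(322,69)],.183).round(4).tolist());print("a,b outer",ray(c,[(156,84),(338.5,85)],.053).round(4).tolist())
```

```text
n [[0.6601, 0.0463, 0.183], [0.66, -0.0036, 0.183]]
a,b outer [[0.6608, 0.0965, 0.053], [0.6598, -0.0454, 0.053]]
```

```bash
python3 -m jog '[{"travel":[-0.06,0.4,-0.14],"delta_rot":[0,0,0]},{"travel":[-0.06,1.2,-0.14],"delta_rot":[0,0,0]},{"travel":[-0.06,2,-0.14],"delta_rot":[0,0,0]},{"travel":[-0.06,2.7,-0.14],"delta_rot":[0,0,0]},{"travel":[-0.06,3,-0.14],"delta_rot":[0,0,0]},{"travel":[-0.06,3,-0.14],"delta_rot":[0,0,0]},{"travel":[-0.06,3,-0.14],"delta_rot":[0,0,0]},{"travel":[-0.06,3,-0.14],"delta_rot":[0,0,0]},{"travel":[-0.06,3,-0.14],"delta_rot":[0,0,0]}]'
python3 -c "
from h import *
plan(.5755,.0253,.0373,-3.14)"
```

```text
clock: 13.45
position: [0.5773, 0.0285, 0.084]
ee_rot: [-1.571, 0.003, -3.14]
contact_force: [0.3, -0.1, -1.5]
gripper_width: 0.0493
travel [0.08, 1.87, 0.13] rot [0.0, 0.0, -0.03] at [0.5773 0.0285 0.084 ] [-1.571e+00  3.000e-03 -3.140e+00] 0.0493 13.45
```

```bash
python3 -m jog '[{"travel":[0.06,0,0.13],"delta_rot":[0,0,0]},{"travel":[0.06,0,0.13],"delta_rot":[0,0,0]},{"travel":[0.06,0,0.13],"delta_rot":[0,0,0]},{"travel":[0.06,0.3,0.13],"delta_rot":[0,0,0]},{"travel":[0.06,0.6,0.13],"delta_rot":[0,0,0]},{"travel":[0.06,0.85,0.13],"delta_rot":[0,0,0]},{"travel":[0.06,1.1,0.13],"delta_rot":[0,0,0]},{"travel":[0.06,1.3,0.13],"delta_rot":[0,0,0]},{"travel":[0.06,1.3,0.13],"delta_rot":[0,0,0]}]'
python3 -c "
from h import *
plan(.5755,.0253,.0373,-3.14)"
```

```text
clock: 14.2
position: [0.5733, 0.0249, 0.0482]
ee_rot: [-1.571, -0.003, -3.139]
contact_force: [0.2, -0.0, -1.1]
gripper_width: 0.0493
travel [-0.09, 0.44, -0.01] rot [-0.0, 0.01, 0.03] at [0.5733 0.0249 0.0482] [-1.571e+00 -3.000e-03 -3.139e+00] 0.0493 14.2
```

```bash
python3 -m jog '[{"travel":[-0.05,0.1,0],"delta_rot":[0,0,0]},{"travel":[-0.05,0.2,0],"delta_rot":[0,0,0]},{"travel":[-0.05,0.3,0],"delta_rot":[0,0,0]},{"travel":[-0.05,0.38,0],"delta_rot":[0,0,0]},{"travel":[-0.05,0.45,0],"delta_rot":[0,0,0]},{"travel":[-0.05,0.45,0],"delta_rot":[0,0,0]},{"travel":[-0.05,0.45,0],"delta_rot":[0,0,0]},{"travel":[-0.05,0.45,0],"delta_rot":[0,0,0]}]'
```

```text
clock: 14.87
position: [0.576, 0.0251, 0.0389]
ee_rot: [-1.571, 0.0, -3.139]
contact_force: [0.3, -1.0, -0.7]
gripper_width: 0.0494
```

```bash
python3 -m jog '[{"travel":[0,0.05,0],"delta_rot":[0,0,0]},{"travel":[0,0.1,0],"delta_rot":[0,0,0]},{"travel":[0,0.1,0],"delta_rot":[0,0,0]},{"travel":[0,0.1,0],"delta_rot":[0,0,0]},{"travel":[0,0.1,0],"delta_rot":[0,0,0]}]'
```

```text
clock: 15.28
position: [0.5762, 0.0251, 0.0373]
ee_rot: [-1.571, 0.001, -3.14]
contact_force: [-2.3, 0.2, 5.2]
gripper_width: 0.0494
```

Seated (contact +5 N at the expected height). Release slightly and withdraw.

```bash
python3 -m jog '[{"travel":[0,0,0],"delta_rot":[0,0,0]},{"travel":[0,0,0],"delta_rot":[0,0,0]},{"travel":[0,0,0],"delta_rot":[0,0,0]},{"travel":[0,0,0],"delta_rot":[0,0,0]},{"travel":[0,0,0],"delta_rot":[0,0,0]},{"travel":[0,-0.4,0],"delta_rot":[0,0,0]},{"travel":[0,-1,0],"delta_rot":[0,0,0]},{"travel":[0,-2,0],"delta_rot":[0,0,0]},{"travel":[0,-3.5,0],"delta_rot":[0,0,0]},{"travel":[0,-5,0],"delta_rot":[0,0,0]},{"travel":[0,-6,0],"delta_rot":[0,0,0]},{"travel":[0,-6,0],"delta_rot":[0,0,0]},{"travel":[0,-6,0],"delta_rot":[0,0,0]},{"travel":[0,-6,0],"delta_rot":[0,0,0]}]' 0.27
python3 - <<'E'
from h import *
from rig import manip,camera
s=manip.sense();c=wristcam(s,camera("wrist"));np.savez("w6.npz",**c);s2=camera("scene")["color"]
a=c["color"][40:300,60:400];a=cv2.resize(a,(392,300));b=cv2.resize(s2[170:270,190:320],(400,300),interpolation=cv2.INTER_CUBIC)
cv2.imwrite("pics/w6.png",np.hstack([a,b])[...,::-1])
E
```

```text
clock: 16.45
position: [0.5754, 0.025, 0.1861]
ee_rot: [-1.57, -0.001, -3.139]
contact_force: [0.2, -0.7, -0.3]
gripper_width: 0.0627
```

View pics/w6.png

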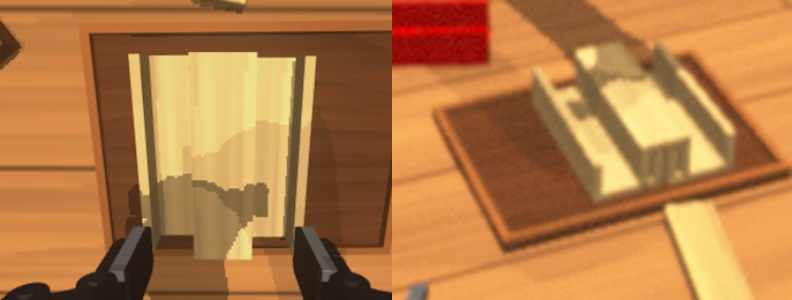

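Left: narrow between the two outer rims (corners (189,52),(256,52),(194,259),(251,259) in the montage). Right: its walls stand in the two troughs, ends level. Numeric check, plus bystander check by image difference.

Run:
```python
from h import *
from rig import camera
c=dict(np.load("w6.npz"));f=lambda p:np.array(p)/(392/340,300/260)+(60,40)
n=ray(c,f([(189,52),(256,52),(194,259),(251,259)]),.063);print("narrow",n[:,:2].round(4).tolist(),n.mean(0)[:2].round(4),"width",(n[0]-n[1])[1].round(4))
o=ray(c,f([(128.5,54),(315.5,56)]),.053);print("outer",o[:,:2].round(4).tolist(),"centres apart",(o[0,1]-o[1,1]-.068).round(4),"junction",o[:,1].mean().round(4))
a=dict(np.load("scene0.npz"))["color"];b=camera("scene")["color"]
m=(cv2.absdiff(a,b).max(2)>60).astype(np.uint8);m=cv2.morphologyEx(m,cv2.MORPH_OPEN,np.ones((3,3)))
print([s[:5].tolist() for s in cv2.connectedComponentsWithStats(m)[2][1:] if s[4]>30])
```

```text
narrow [[0.662, 0.0498], [0.6621, 0.0011], [0.4918, 0.0499], [0.4919, 0.0002]] [0.5769 0.0252] width 0.0487
outer [[0.6608, 0.0965], [0.6598, -0.0449]] centres apart 0.0735 junction 0.0258
[[225, 0, 66, 34, 726], [163, 18, 13, 8, 63], [248, 23, 8, 24, 158], [201, 24, 7, 9, 45], [34, 41, 9, 10, 78], [174, 41, 14, 27, 166], [210, 57, 11, 23, 152], [197, 61, 12, 15, 91], [34, 69, 16, 5, 68], [59, 74, 25, 47, 407], [36, 79, 24, 52, 669], [243, 96, 51, 71, 1810], [68, 124, 118, 71, 1601], [196, 138, 26, 8, 128], [209, 146, 66, 45, 975], [316, 158, 39, 26, 309], [304, 164, 38, 29, 396], [138, 193, 22, 24, 351], [258, 197, 19, 22, 184], [240, 199, 30, 36, 385], [280, 216, 7, 12, 63], [148, 225, 21, 14, 208]]
```

```bash
python3 -c "
from rig import manip
print(manip.finish_job(), manip.sense()['clock'])"
```

```text
the job is handed in; nothing more can be done
the job is handed in; nothing more can be done
```

The cauls are interlocked in the tray and the job is handed in. It took about 17 s of robot time and 9 viewed pictures.

**What I did:** I pinched wide_b by its right wall and set it open-up to the right of wide_a. I then lowered the narrow channel open-down over the two walls that meet, until it touched at about 5 N. After that I opened the gripper part way and lifted it clear.

**Last checks:**
- **Wide channels:** their centre lines are about 73.5 mm apart, so there is a gap of about 5 mm where I aimed for 3.5 mm. This is within the 65–80 mm limits, and I did not nudge it closer. Their ends are level within about 1 mm.
- **Narrow channel:** it is centred within about 1 mm of the joint and its ends are within about 2 mm of theirs. Its height comes from the seating contact (1.6 mm above the tray floor's expected stack-up at most) and the pictures, not from a direct measurement.
- **Bystanders:** the before/after scene image changed only around the arm, the moved channels and their shadows, so I saw no sign that anything else had moved.

No check failed or disagreed by more than about 2 mm, except the slightly wider gap above.

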